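# Set the barcode reader and present a jar to it

### The job

Log the tall amber jar at the bench barcode reader: slide the reader's carriage forward until it is right up against its stop and lock it there by turning the clamp knob fully tight. Stand the tall jar upright, wholly on the reader's round platform, with its barcode label facing straight into the reader's window. Never tip the jar, leave everything else on the table where it is, and let go of everything at the end.

Things in the scene. Friction and masses are not known exactly. Their poses are not given: they have to be found in the camera images.
- platform (a point): Centre of the top of the reader's round platform: fixed grey disc, black rubber top, 76 mm across, top 22 mm above the table. The reader is one fixed unit: plate 120 x 420 mm, 10 mm thick, platform near one end, a rail leading to it along the plate's middle. This point's y axis runs along the rail and points away from the reader head; z is up. The whole unit shares this yaw.
- window (a point): Middle of the reader head's dark window, 67 mm above the table, facing the platform along +y of its axes; it moves with the carriage. The white head is 58 mm wide, 55 mm along the rail, its top 92 mm above the table. With the carriage at its stop the window is 87 mm from the platform's centre axis, 60 mm from the side of a tall jar standing there.
- carriage (a joint): Place of the carriage (grey saddles carrying the reader head and the clamp knob) on the rail, m: 0 drawn right back, growing along the platform's +y; 0.090 when its front touches the steel stop block on the rail. With the knob loose it slides against 2 N and stays where it is left.
- knob_grip (a point): Centre of the clamp knob's black grip bar, on the knob's vertical axis, 70 mm above the table: where to hold it, also to slide the carriage. Bar 70 mm long, 16 mm thick, 28 mm high (56 to 84 mm above the table), over the grey rear saddle, top 46 mm. Its length lies along this point's y axis, which turns with the knob. The reader head's back is 73 mm from the knob's axis.
- clamp_knob (a joint): Turn of the clamp knob, rad: 0 loose, bar along the rail; grows as it is turned clockwise seen from above. Its screw meets the rail at about 0.7 and tightens from there to its end at 1.5, the bar then nearly across the rail; from 1.2 it counts as tight. Takes 0.1 N m loose, about 0.2 N m at the end, may ease back 0.1 when let go; tight, it jams the carriage.
- jar_center (a point): Centre (48 mm up) of the tall jar: straight, amber, black cap of the same width, 54 mm across, 96 mm high (cap: top 24 mm, does not turn on the jar), 0.1 to 0.23 kg, loose on the table. x axis points to the middle of the barcode label, z up. White label with black bars on a third of the side; a white strip 20 mm wide runs from it over the cap to the cap's centre and shows its side from above.
- jar_label (a point): Middle of the barcode label on the tall jar's side, 27 mm from the jar's axis and 45 mm above its underside.
- squat_jar: Another jar, not wanted: amber with a black cap, wider and lower, 64 mm in diameter and 60 mm high. Origin: centre of its underside. Loose; leave it.
- tube_rack: White rack with two rows of capped tubes, 60 x 170 mm (x by y), 85 mm high, beside the reader. Origin: centre of its underside. Loose; leave it.
- test_tray: White shallow tray of black test cassettes, 110 x 190 mm (x by y), 14 mm high, on the reader's robot side. Origin: centre of its underside. Loose; leave it.
- pump_bottle: White pump bottle, 68 mm in diameter, 172 mm high. Origin: centre of its underside. Loose; leave it.
- spray_bottle: White spray bottle, 82 mm in diameter, 227 mm high. Origin: centre of its underside. Loose; leave it.
There are look-alikes about, which are no part of the job. What is shaped like the part that bears jar_center but blue is not meant.

How it is judged:
At the end, for the whole second after the job is handed in: The carriage is within 4 mm of its stop and the clamp knob is turned to 1.15 rad or more; the tall jar stands upright and still on the round platform, its axis within 12 mm of the platform's centre, its label turned to within 0.25 rad (14 degrees) of straight at the window (value of joint carriage above 0.086 m and value of joint clamp_knob above 1.15 rad and horizontal distance between jar_center and platform below 0.012 m and z of jar_center in the frame of platform between 0.044 and 0.052 m and angle between jar_center's own z axis and vertical below 0.08 rad and angle between the x axis of jar_center and the y axis of platform, either way round below 0.25 rad and y of jar_label in the frame of platform below -0.01 m); the robot touches nothing.
It fails at once if the tall jar is tipped (angle between jar_center's own z axis and vertical above 0.45 rad).
It fails at once if another thing on the table is pushed more than 30 mm (distance of any of squat_jar, tube_rack, test_tray, pump_bottle, spray_bottle from where it was at the start of the episode above 0.03 m).
It also fails if it takes over 58 s, if anything falls off the work surface, if the arm or the gripper's body presses on something with over 40 N, if the wrist force passes 120 N, or if a joint passes its speed limit or range.

### The arm

A 7-joint arm with a two-finger parallel gripper is mounted at the origin on the work surface. World frame = base frame: x ahead of the robot, y to its left, z up, the work surface at z = 0. Lengths are in m, angles in rad, forces in N, time in s.
With the tool pointing down it reaches from about 0.35 to 0.9 m from the base axis. Payload 19.9 kg.
Tool frame: the origin (TCP) lies between the finger pads; the fingertips stand 19 mm ahead of it and the grasp point (between the pads) is the TCP; z points along the fingers, y is the direction in which the jaws open and shut (so a half turn about z gives the same grasp; the last joint's range is limited). The gripper opens to 94 mm and grips with 3 to 60 N. Pads are 16 mm wide; open, the fingers measure 119 mm over their backs; the gripper's body (75 mm by 177 mm) begins 78 mm behind the grasp point.
Start: joints at [-1.28, 0.417, -0.01, 1.614, 0.005, 1.111, -0.053], TCP at [0.204, 0.591, 0.224] pointing down, gripper open.
Joint ranges: [-2.81, 2.81], [-0.39, 2.02], [-1.27, 1.25], [0.06, 2.57], [-1.19, 4.33], [0.19, 2], [-2.82, 2.82]. Speed limits (rad/s): [1.89, 1.89, 2.39, 2.39, 3.01, 3.01, 3.01].

### API

Orientations are given as a 3x3 rotation matrix whose columns are the frame's x, y, z axes.
In Python, from rig import robot gives the robot as it stands. Calls block until the motion is done:
- robot.move_ptp(position, orientation): joint-space move of the TCP to a pose.
- robot.move_linear(position, velocity=0.15, frame=None, threshold=None): straight line of the TCP; frame=None keeps the orientation; velocity is the mean speed in m/s. With threshold (N) it stops when the force on the tool has changed by that much, and returns True; else False.
- robot.goto_joints(angles): joint-space move.
- robot.gripper_to(opening): finger opening in m; the grip force is fixed at half the most; returns when the fingers have stopped.
- robot.pause(seconds).
- robot.ik(position, orientation): joint angles nearest the present ones, or None.
- robot.get_state(): the state.
- robot.grab_frame(name): name is "scene" or "top"; returns the picture (480x640x3 uint8, red, green, blue); there is no depth.
- robot.camera_info(name): a dict with "fx", "fy", "cx", "cy" (pixels), "rvec" (rotation vector, rad) and "tvec" (3), from world to camera coordinates, as OpenCV has them. Camera axes: x right, y down, z forward; pixel columns grow to the right and rows downward; lengths in m; the calibration is good to about 2 mm. A picture is of the moment at which its call begins. camera_info takes no time and is no camera call.
A pose or a line that the arm cannot do raises robot.PlanningError and nothing moves.
- robot.sign_off(): hands the job in, once; it reports no verdict.
The state is a dict: "time": time; "qpos": joint angles; "joint_vel": joint speeds; "effort": joint torques, N m; "ee_pos": TCP position; "tool_rot": TCP orientation; "force": force on the tool from outside, world axes, zero at the start; "moment": the same for the moment, N m; "opening": finger opening in m.
Only numpy, scipy, OpenCV 4.12 (cv2) and the standard library are available. Lean on these libraries where they do the work, as an engineer would, in place of code of your own. Each camera call takes 0.05 s, during which the arm holds its last target.

## Working session

There is one attempt and no reset: what is moved stays moved. The work goes in short steps, each a Python script; the robot and the scene stay as the last script left them, time stands still between calls to the robot, and variables do not carry over. Pictures are saved under pics/ and viewed, and the job is handed in when it is done.

```bash
ls; mkdir -p pics
python3 - <<'E'
from rig import robot
import cv2
for n in ("scene","top"):
    f=robot.grab_frame(n); cv2.imwrite(f"pics/{n}0.png",f[:,:,::-1]); print(n,robot.camera_info(n))
print(robot.get_state())
E
```

```text
pics
scene {'fx': 447.0693003289634, 'fy': 447.0693003289634, 'cx': 322.6517630813451, 'cy': 233.12742839846544, 'rvec': array([ 1.59507147,  1.68128197, -0.92966012]), 'tvec': array([ 0.05556125, -0.25171128,  1.51608579])}
top {'fx': 436.83260866948507, 'fy': 436.83260866948507, 'cx': 322.05330224471885, 'cy': 239.23795626721176, 'rvec': array([ 2.11221165, -2.11465404,  0.18951366]), 'tvec': array([-0.03432914,  0.58031142,  0.81362339])}
{'time': 0.1, 'qpos': array([-1.27948673,  0.417967  , -0.0103078 ,  1.61411564,  0.00468692,
        1.11068642, -0.05301613]), 'joint_vel': array([ 0.00041274, -0.00032207,  0.00041632, -0.00188308,  0.00046256,
        0.00140431, -0.00085146]), 'effort': array([ 1.28257492e-03, -8.52594924e+01,  6.40155673e-01, -4.26694608e+01,
       -4.87648859e-02,  1.64064474e-02,  1.05131508e-04]), 'ee_pos': array([0.20408509, 0.59039975, 0.2238542 ]), 'tool_rot': array([[-9.45125068e-01,  3.26708605e-01, -3.05562645e-04],
       [ 3.26708739e-01,  9.45124418e-01, -1.11116920e-03],
       [-7.42338230e-05, -1.15002385e-03, -9.99999336e-01]]), 'force': array([ 0.26666565, -0.67530434,  0.11746644]), 'moment': array([ 0.03656783, -0.00607522,  0.05404126]), 'opening': 0.09383656324499295}
```

View pics/scene0.png

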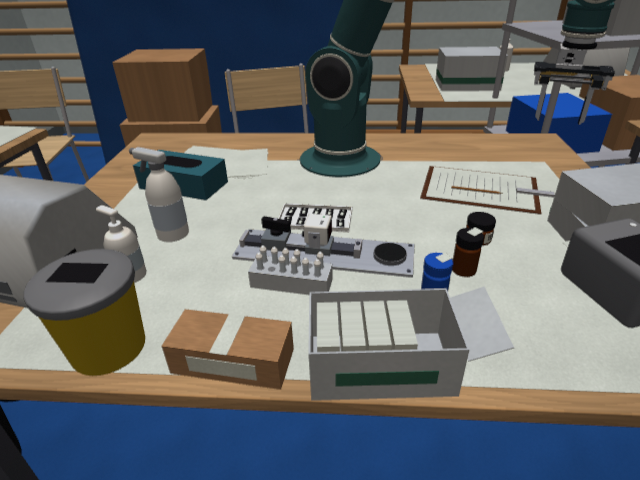

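View pics/top0.png

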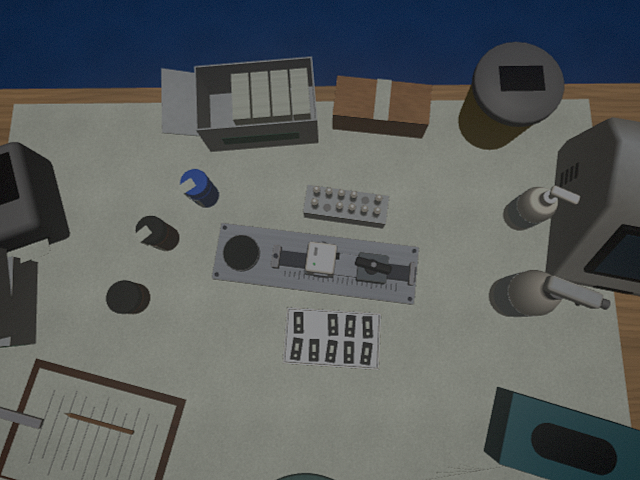

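The jar candidates in the top view are:
- **Blue look-alike:** (200,188)
- **Amber with a white cap strip:** (158,233)
- **Plain amber/black, wider and lower:** (128,297), the squat jar

The amber one with the strip at (158,233) fits the description. I'll confirm it in a crop and take measurements.

```bash
cat > h.py <<'E'
import cv2, numpy as np, json
from rig import robot
def cam(n):
    c=robot.camera_info(n); R,_=cv2.Rodrigues(c["rvec"]); K=np.array([[c["fx"],0,c["cx"]],[0,c["fy"],c["cy"]],[0,0,1]])
    return K,R,np.array(c["tvec"]),c["rvec"]
def cast(n,uv,z):
    K,R,t,_=cam(n); uv=np.atleast_2d(uv).astype(float)
    d=(R.T@np.linalg.inv(K)@np.c_[uv,np.ones(len(uv))].T).T; o=-R.T@t
    return o+d*((z-o[2])/d[:,2])[:,None]
def proj(n,p):
    K,R,t,r=cam(n); return cv2.projectPoints(np.atleast_2d(p).astype(float),r,t,K,None)[0][:,0]
E
python3 - <<'E'
from h import *
a=cv2.imread("pics/top0.png");b=cv2.imread("pics/scene0.png")
A=cv2.resize(a[160:320,90:290],None,fx=4,fy=4,interpolation=cv2.INTER_CUBIC)[:600]
A=cv2.convertScaleAbs(A,alpha=1.8,beta=15)
cv2.imwrite("pics/c1.png",A)
B=cv2.resize(a[215:310,205:425],None,fx=3.6,fy=3.6,interpolation=cv2.INTER_CUBIC);cv2.imwrite("pics/c2.png",cv2.convertScaleAbs(B,alpha=1.8))
C=cv2.resize(b[200:300,220:500],None,fx=2.8,fy=2.8,interpolation=cv2.INTER_CUBIC);cv2.imwrite("pics/c3.png",cv2.convertScaleAbs(C,alpha=1.3))
E
```

```text
(no output)
```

View pics/c1.png

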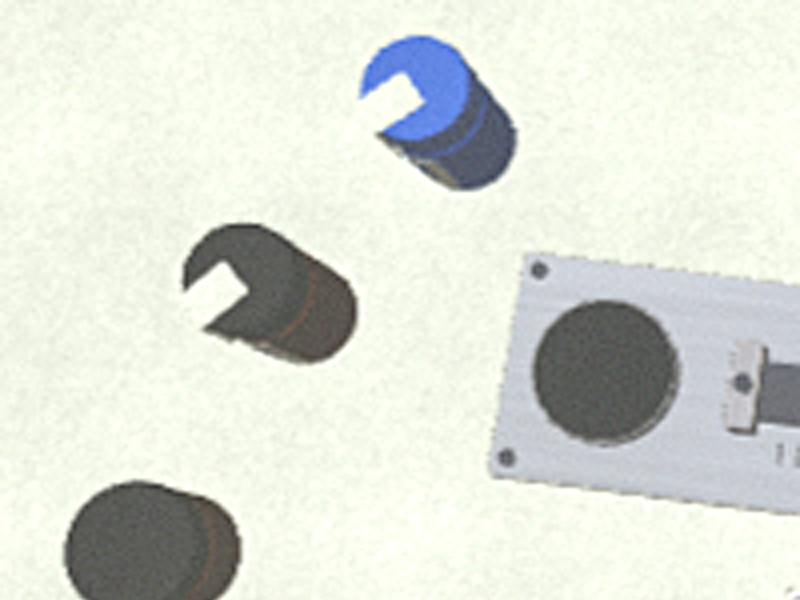

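View pics/c2.png

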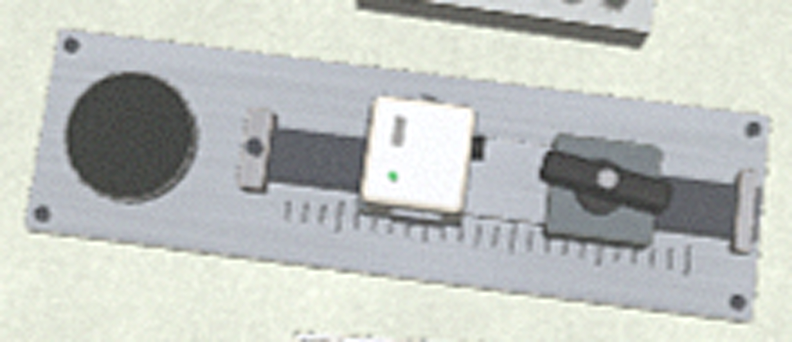

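View pics/c3.png

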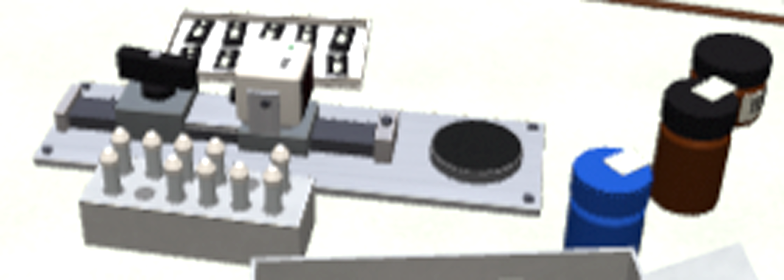

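The crop confirms the amber tall jar with the strip. Its cap centre is near top-view pixel (151,230) and the strip points left and down. Next I'll measure everything.

Run:
```python
from h import *
np.set_printoptions(precision=4,suppress=True)
a=cv2.imread("pics/top0.png"); g=cv2.cvtColor(a,cv2.COLOR_BGR2GRAY); hsv=cv2.cvtColor(a,cv2.COLOR_BGR2HSV)
def comp(mask,near):
    n,l,s,c=cv2.connectedComponentsWithStats(mask.astype(np.uint8)); 
    i=l[near[1],near[0]]; return (l==i).astype(np.uint8),s[i],c[i]
def contour(m): return max(cv2.findContours(m,cv2.RETR_EXTERNAL,cv2.CHAIN_APPROX_NONE)[0],key=cv2.contourArea)[:,0]
# platform
m,s,c=comp(g<60,(240,253)); print("plat",s,c)
w=cast("top",contour(m),.022)[:,:2]; (cx,cy),r=cv2.minEnclosingCircle(w.astype(np.float32)); e=cv2.fitEllipse((w*1000).astype(np.float32)); print(e,(cx,cy,r))
# rail corner screws at px from c2: crop/3.6+(205,215)
S=np.array([[71,45],[42,214],[753,130],[738,302]])/3.6+[205,215]
W=cast("top",S,.010)[:,:2]; print("screws",W); 
for i,j in((2,0),(3,1)): d=W[i]-W[j]; print(np.linalg.norm(d),np.degrees(np.arctan2(-d[1],-d[0])))
# knob bar mask
for th in (45,55,65):
    m,s,c=comp(g<th,(375,265)); print("knob",th,s,c)
# jar cap
for th in (50,60,70):
    m,s,c=comp(g<th,(155,225)); print("jar",th,s,c)
B=cv2.resize(a[210:255,125:190],None,fx=10,fy=10,interpolation=cv2.INTER_CUBIC);cv2.imwrite("pics/j1.png",cv2.convertScaleAbs(B,alpha=2.5))
B=cv2.resize(a[240:300,340:420],None,fx=10,fy=10,interpolation=cv2.INTER_CUBIC);cv2.imwrite("pics/k1.png",cv2.convertScaleAbs(B,alpha=2))
```

```text
plat [224 235  35  36 975] [240.7733 252.3918]
((559.9624633789062, 133.27047729492188), (70.23304748535156, 72.75757598876953), 130.68023681640625) (0.5592032074928284, 0.13264890015125275, 0.03799224644899368)
screws [[ 0.6151  0.1717]
 [ 0.5155  0.1841]
 [ 0.5636 -0.226 ]
 [ 0.465  -0.2136]]
0.4009757626743026 82.61970564426085
0.40087602877117817 82.76064754625199
knob 45 [     0     29    640    451 239841] [319.8852 277.1733]
knob 55 [     0     42    640    438 220400] [315.5205 280.2523]
knob 65 [     0     42    640    438 211511] [311.1907 279.6503]
jar 50 [136 216  43  34 859] [159.0664 232.6834]
jar 60 [136 216  43  35 894] [158.8647 232.972 ]
jar 70 [136 216  43  35 917] [158.8473 233.0011]
```

View pics/j1.png

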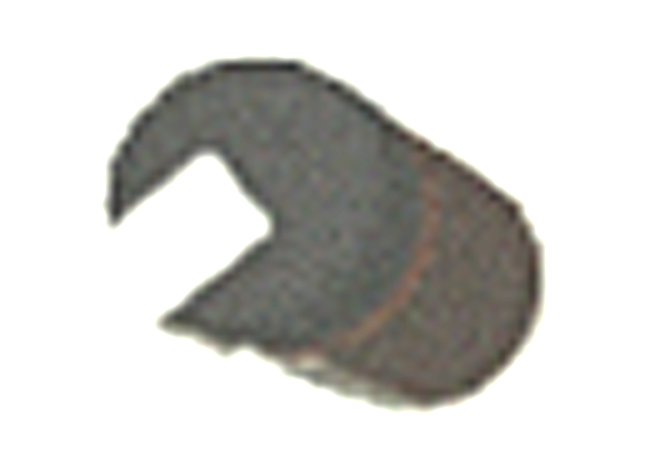

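View pics/k1.png

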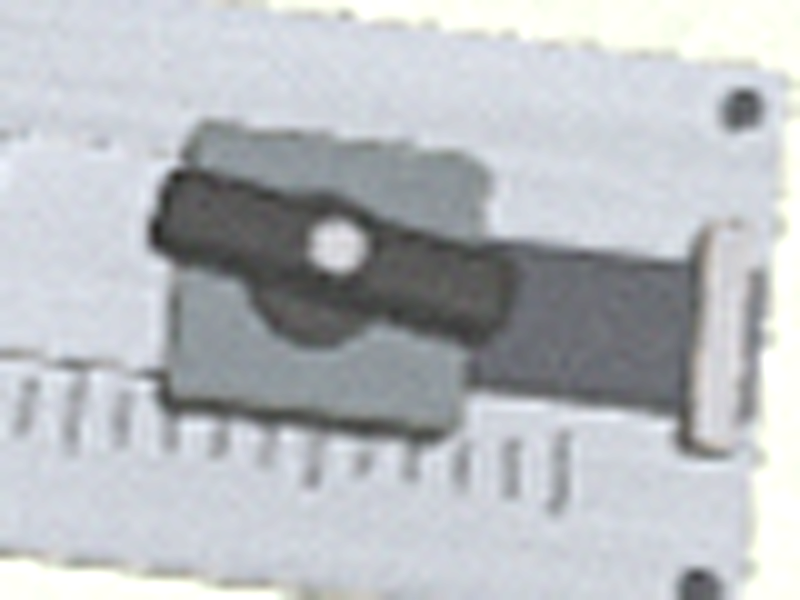

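Run:
```python
from h import *
from scipy.optimize import least_squares
np.set_printoptions(precision=4,suppress=True)
def un(p,f,o): return (np.array(p,float)+.5)/f-.5+np.array(o)
j=lambda p: cast("top",un(p,10,(125,210)),.096)[:,:2]
mid=j([[241,187]])[0]; print("strip end mid",mid)
up=j([[212,152],[114,220]]); lo=j([[270,222],[165,322]]); en=j([[212,152],[270,222]])
for n,e in(("up",up),("lo",lo)): d=e[1]-e[0]; print(n,np.degrees(np.arctan2(d[1],d[0])),np.linalg.norm(d))
d=en[1]-en[0]; print("end",np.degrees(np.arctan2(d[1],d[0])),np.linalg.norm(d))
a=cv2.imread("pics/top0.png"); g=cv2.GaussianBlur(cv2.cvtColor(a,cv2.COLOR_BGR2GRAY),(3,3),0)
gg=cv2.resize(g[210:255,125:190],None,fx=10,fy=10,interpolation=cv2.INTER_CUBIC)
m=(gg<75).astype(np.uint8)
c=max(cv2.findContours(m,cv2.RETR_EXTERNAL,cv2.CHAIN_APPROX_NONE)[0],key=cv2.contourArea)[:,0]
sel=c[(c[:,0]<290)&(c[:,1]<215)&~((c[:,0]>120)&(c[:,1]>140))]
w=j(sel); f=lambda p:np.hypot(*(w-p).T)-.027
r=least_squares(f,mid); print("cap circle",r.x,np.abs(r.fun).max(),len(sel))
f2=lambda p:np.hypot(*(w-p[:2]).T)-p[2]; r2=least_squares(f2,[*mid,.027]); print(r2.x)
print("proj scene",proj("scene",[*r.x,.096]),proj("scene",[*r.x,0]))
k=lambda p,z: cast("top",un(p,10,(340,240)),z)[:,:2]
print("knob hub",k([[338,245]],.086))
e=k([[190,170],[512,255],[160,250],[480,342]],.084); print(e)
for i in(0,2): d=e[i]-e[i+1]; print(np.degrees(np.arctan2(d[1],d[0])))
print("bar mid",e.mean(0))
print("robot pos other jars: blue",cast("top",[[195,182]],.096),"squat",cast("top",[[90+138/4,160+545/4]],.06))
```

```text
strip end mid [0.5948 0.2971]
up 126.71041120068499 0.022261987148123392
lo 136.16776724954212 0.026952456162872455
end -138.3754824970657 0.018440978775046777
cap circle [0.5933 0.2958] 0.0006552084060498786 250
[0.5939 0.2964 0.0263]
proj scene [[468.5114 232.8511]] [[461.8294 268.6148]]
knob hub [[ 0.5262 -0.1327]]
[[ 0.5409 -0.1051]
 [ 0.5245 -0.1659]
 [ 0.5256 -0.0991]
 [ 0.5079 -0.1594]]
74.87258844229135
73.67439595618768
bar mid [ 0.5247 -0.1324]
robot pos other jars: blue [[0.6872 0.213  0.096 ]] squat [[0.4675 0.3491 0.06  ]]
```

Cross-checks agree:
- The knob lies on the rail axis, 0.268 m from the platform, so the carriage is at about 0.037 and has 53 mm to go.
- The bar is already turned about 0.15 rad.
- The jar strip points at 131°.

Now I'll plan the IK options.

```bash
cat >> h.py <<'E'
def Rd(deg):
    a=np.radians(deg); return np.array([[np.cos(a),np.sin(a),0],[np.sin(a),-np.cos(a),0],[0,0,-1]])
PL=np.array([.5598,.1333]); RY=82.7; ry=np.array([np.cos(np.radians(RY)),np.sin(np.radians(RY))])
JAR=np.array([.594,.2962]); LAB=131.5
K0=np.array([.5258,-.1326]); K1=PL-.215*ry
E
python3 - <<'E'
from h import *
np.set_printoptions(precision=3,suppress=True)
print(K1)
def t(n,xy,z,a): q=robot.ik([*xy,z],Rd(a)); print(n,a,q)
for a in(74.3,-105.7): t("k0",K0,.07,a)
for a in(-4,176): t("k1",K1,.07,a)
for a in range(-180,180,30): t("jar",JAR,.06,a); t("   pl",PL,.082,a+131.2)
E
```

```text
[ 0.532 -0.08 ]
k0 74.3 [-0.456  0.637  0.846  1.961 -0.644  0.836  0.474]
k0 -105.7 [-0.595  0.778  1.08   1.965 -0.861  0.954 -2.49 ]
k1 -4 [-0.582  0.649  0.885  1.971 -0.675  0.846 -0.963]
k1 176 [-0.346  0.529  0.552  1.964 -0.396  0.756  1.939]
jar -180 [-0.568  0.666  0.084  1.627 -0.069  0.851  1.114]
   pl -48.80000000000001 [-1.045  0.806  1.08   1.876 -0.85   1.009 -2.009]
jar -150 [-0.498  0.665 -0.015  1.625  0.013  0.852  1.576]
   pl -18.80000000000001 [-0.81   0.606  0.692  1.87  -0.506  0.849 -1.76 ]
jar -120 [-0.421  0.668 -0.125  1.622  0.102  0.858  2.032]
   pl 11.199999999999989 [-0.736  0.574  0.587  1.867 -0.422  0.826 -1.306]
jar -90 [-0.35   0.676 -0.226  1.619  0.185  0.868  2.494]
   pl 41.19999999999999 [-0.743  0.577  0.598  1.868 -0.43   0.828 -0.776]
jar -60 [-1.176  0.981  1.077  1.649 -0.95   1.119 -2.445]
   pl 71.19999999999999 [-0.733  0.573  0.583  1.867 -0.419  0.825 -0.262]
jar -30 [-1.176  0.981  1.077  1.649 -0.95   1.119 -1.921]
   pl 101.19999999999999 [-0.669  0.552  0.496  1.865 -0.352  0.811  0.205]
jar 0 [-0.903  0.743  0.575  1.64  -0.486  0.906 -1.713]
   pl 131.2 [-0.604  0.536  0.409  1.863 -0.286  0.801  0.674]
jar 30 [-0.861  0.725  0.51   1.639 -0.429  0.891 -1.232]
   pl 161.2 [-0.537  0.523  0.321  1.861 -0.223  0.793  1.144]
jar 60 [-0.806  0.706  0.428  1.637 -0.358  0.877 -0.761]
   pl 191.2 [-0.418  0.508  0.166  1.856 -0.114  0.786  1.575]
jar 90 [-0.745  0.69   0.337  1.634 -0.28   0.865 -0.296]
   pl 221.2 [-0.339  0.504  0.066  1.854 -0.045  0.785  2.041]
jar 120 [-0.685  0.679  0.251  1.632 -0.207  0.857  0.172]
   pl 251.2 [-0.259  0.504 -0.036  1.851  0.025  0.787  2.506]
jar 150 [-0.624  0.67   0.163  1.63  -0.135  0.852  0.64 ]
   pl 281.2 [ 0.489  0.795 -1.087  1.826  0.816  1.05   2.411]
```

Run:
```python
from h import *
np.set_printoptions(precision=4,suppress=True)
robot.move_ptp([*K0,.20],Rd(74.3)); print(robot.get_state()["time"])
robot.gripper_to(.05)
print(robot.move_linear([*K0,.072],velocity=.12,threshold=12))
cv2.imwrite("pics/s1.png",cv2.resize(robot.grab_frame("scene")[190:290,200:400,::-1],None,fx=4,fy=4)); 
s=robot.get_state(); print(s["time"],s["ee_pos"],s["force"],s["opening"])
```

```text
2.8917
False
4.9833 [ 0.5262 -0.1326  0.0726] [-0.7242 -0.5109  0.7293] 0.05025990429487781
```

View pics/s1.png

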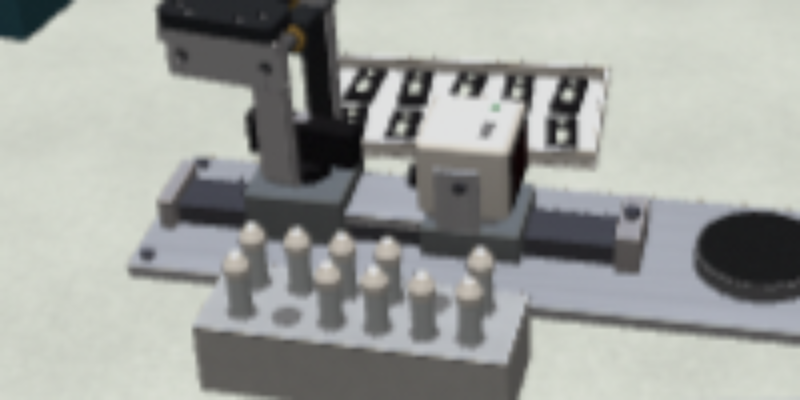

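The fingers straddle the bar at its centre, around crop pixel (300,150). I'll close and slide along the rail until contact with the stop.

Run:
```python
from h import *
np.set_printoptions(precision=4,suppress=True)
robot.gripper_to(.0)
s=robot.get_state(); p0=s["ee_pos"]; print(s["time"],p0,s["force"],s["opening"])
tgt=p0[:2]+.062*ry
print(robot.move_linear([*tgt,p0[2]],velocity=.05,threshold=10))
s=robot.get_state(); p=s["ee_pos"]; print(s["time"],p,s["force"],s["opening"],"moved",(p-p0)[:2]@ry, "to platform",(PL-p[:2])@ry)
f=robot.grab_frame("top");cv2.imwrite("pics/t2.png",cv2.resize(f[200:320,200:420,::-1],None,fx=3.6,fy=3.6))
```

```text
5.4833 [ 0.5264 -0.1327  0.0722] [ 5.7796 -1.1452 -0.0008] 0.028077655043425073
True
6.4917 [ 0.5334 -0.0794  0.0722] [-0.2762 -5.1782  2.4173] 0.02752299651391837 moved 0.053757709350006296 to platform 0.2142924173181769
```

View pics/t2.png

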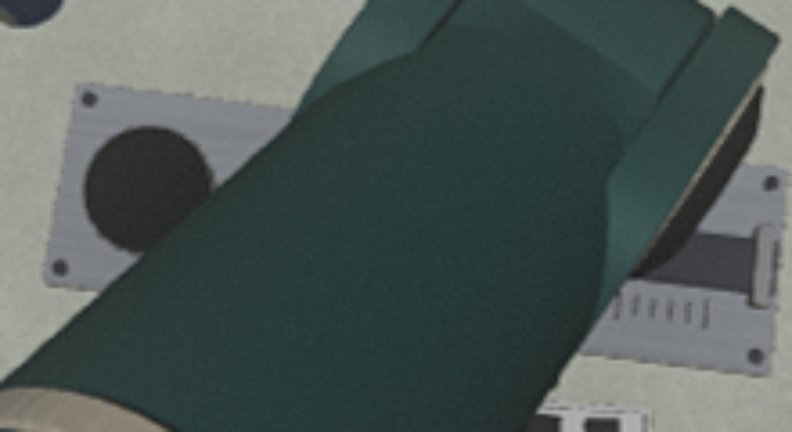

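It stopped on contact after 53.8 mm, 214 mm from the platform against 215 expected at the stop. The arm hides most of the reader in the top view. Next I'll turn the knob clockwise.

Run:
```python
from h import *
np.set_printoptions(precision=4,suppress=True)
s=robot.get_state(); p=s["ee_pos"]
a0=74.3
for a in (50,25,8,-3,-6):
    robot.move_ptp(p,Rd(a)); s=robot.get_state(); x=s["tool_rot"][:,0]
    print(a,np.degrees(np.arctan2(x[1],x[0])),s["time"],s["ee_pos"],s["force"],s["moment"],s["opening"])
cv2.imwrite("pics/s3.png",cv2.resize(robot.grab_frame("scene")[190:290,200:400,::-1],None,fx=4,fy=4));
```

```text
50 50.16111815303778 6.9833 [ 0.5331 -0.0793  0.0721] [-1.0588 -0.8115  3.9242] [-0.418   0.333  -0.1053] 0.02811992836704616
25 25.12864517728075 7.4333 [ 0.5329 -0.0791  0.0721] [-3.4261  1.8871  6.7247] [ 0.1181  0.8733 -0.105 ] 0.027900191491862455
8 8.118466156422924 7.7917 [ 0.5328 -0.0788  0.0721] [-3.3173  3.4049  8.5848] [ 0.578   1.1234 -0.0998] 0.0282449301881683
-3 -2.8721879763166367 8.075 [ 0.5329 -0.0787  0.0721] [-3.3503  3.9081  9.7634] [0.8741 1.1838 0.0942] 0.027992758214496316
-6 -5.815817407788296 8.325 [ 0.5337 -0.0787  0.0722] [2.6406 3.8024 2.8962] [ 0.9119 -0.5667 -0.0971] 0.02806075225382323
```

View pics/s3.png

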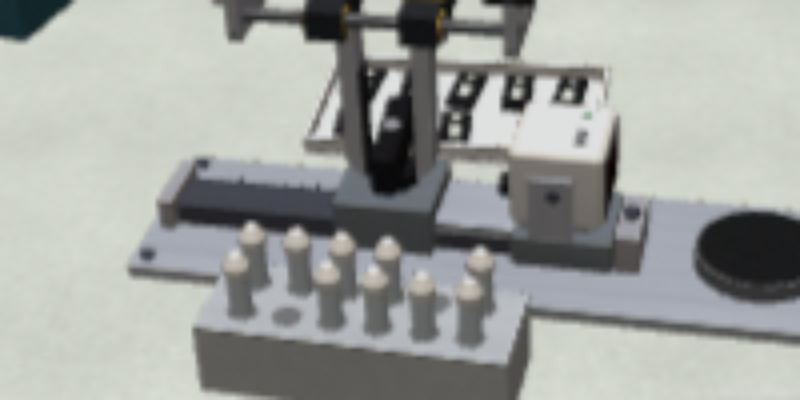

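The carriage sits against the stop block (crop (630,235)) and the bar is now across the rail (390,140). I'll release, retreat towards the jar and check from above.

Run:
```python
from h import *
np.set_printoptions(precision=4,suppress=True)
p=robot.get_state()["ee_pos"]
robot.gripper_to(.05)
robot.move_linear([p[0],p[1],.2],velocity=.15)
robot.move_ptp([JAR[0],JAR[1],.22],Rd(30)); robot.gripper_to(.094)
f=robot.grab_frame("top");cv2.imwrite("pics/t4.png",f[:,:,::-1]);cv2.imwrite("pics/t4k.png",cv2.convertScaleAbs(cv2.resize(f[230:295,270:420,::-1],None,fx=5,fy=5,interpolation=cv2.INTER_CUBIC),alpha=1.8))
s=robot.get_state();print(s["time"],s["qpos"])
```

```text
12.2167 [-1.1524  0.7006  1.0172  1.5362 -0.6153  1.2531 -1.0913]
```

View pics/t4k.png

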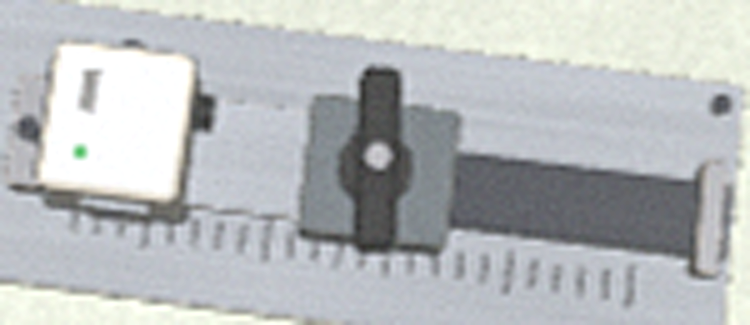

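View pics/t4.png

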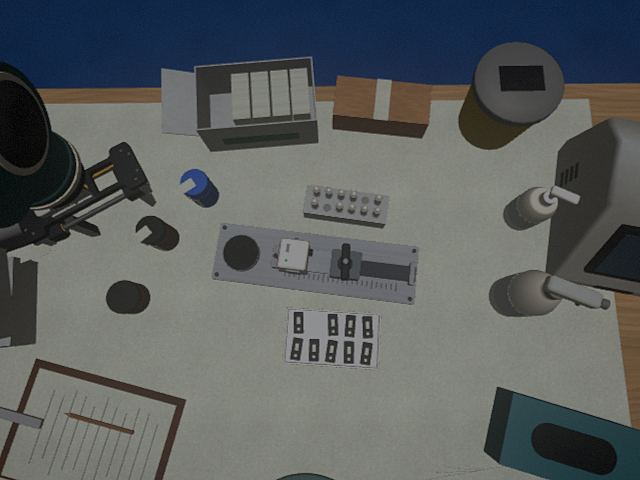

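Run:
```python
from h import *
np.set_printoptions(precision=4,suppress=True)
un=lambda p:(np.array(p,float)+.5)/5-.5+np.array([270,230])
e=cast("top",un([[381,70],[375,248],[378,155]]),.084)[:,:2]; d=e[0]-e[1]; an=np.degrees(np.arctan2(d[1],d[0])); print(e,an,"turn",np.radians(RY-an))
print("knob->platform",(PL-e[2])@ry)
s=robot.get_state();print(s["ee_pos"],s["tool_rot"],proj("top",s["ee_pos"]),s["opening"],s["force"])
```

```text
[[ 0.5661 -0.081 ]
 [ 0.4977 -0.078 ]
 [ 0.5332 -0.0795]] -2.480056881362266 turn 1.4866724496158246
knob->platform 0.21448604905963192
[0.594  0.2962 0.22  ] [[ 0.866   0.5001 -0.    ]
 [ 0.5001 -0.866  -0.0001]
 [-0.      0.0001 -1.    ]] [[118.5606 212.323 ]] 0.09401986622701011 [-0.2665  0.142  -0.076 ]
```

Knob at 1.49 rad, carriage 214.5 mm from the platform (215 expected), so both are right. Now the jar grasp.

Run:
```python
from h import *
np.set_printoptions(precision=4,suppress=True)
print(robot.move_linear([*JAR,.062],velocity=.12,threshold=10))
robot.gripper_to(.0)
s=robot.get_state();print(s["time"],s["ee_pos"],s["opening"],s["force"],s["qpos"])
robot.move_linear([*JAR,.16],velocity=.12)
s=robot.get_state();print(s["time"],s["ee_pos"],s["opening"],s["force"])
for a in (30+66,30+131.2):
    print(robot.ik([*PL,.15],Rd(a)))
cv2.imwrite("pics/s5.png",cv2.resize(robot.grab_frame("scene")[150:300,360:560,::-1],None,fx=4,fy=4))
```

```text
False
14.3833 [0.594  0.2962 0.062 ] 0.053317464994840504 [-0.1475  0.1092  0.1809] [-1.0834  0.8604  0.8811  1.6456 -0.7609  1.0124 -0.9944]
15.35 [0.5936 0.2962 0.1592] 0.053726321092432965 [-0.4962 -0.0235 -1.039 ]
[-0.8643  0.5152  0.7604  1.8288 -0.425   0.9677  0.1831]
[-0.6687  0.4487  0.4889  1.8227 -0.2564  0.9329  1.1758]
```

View pics/s5.png

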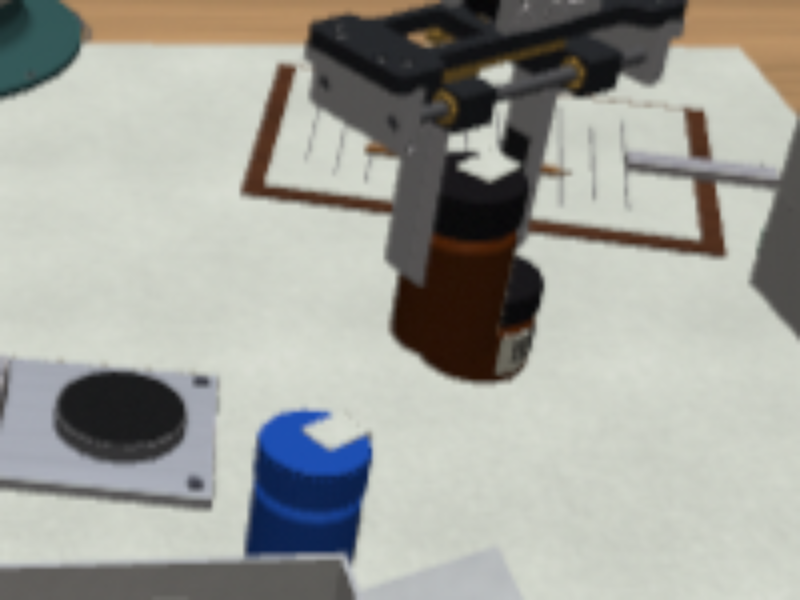

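The jar is held upright, with its cap near crop (480,180). I'll carry and turn it in two stages, then lower it until contact.

Run:
```python
from h import *
np.set_printoptions(precision=4,suppress=True)
mid=JAR+(PL-JAR)*.5
robot.move_ptp([*mid,.17],Rd(30+66)); robot.move_ptp([*PL,.13],Rd(161.2))
robot.pause(.3)
for n,sl in(("top",(slice(150,320),slice(150,360))),("scene",(slice(170,300),slice(280,450)))):
    cv2.imwrite(f"pics/6{n}.png",cv2.convertScaleAbs(cv2.resize(robot.grab_frame(n)[sl][:,:,::-1],None,fx=3.5,fy=3.5,interpolation=cv2.INTER_CUBIC),alpha=1.5))
s=robot.get_state();print(s["time"],s["ee_pos"],s["opening"],s["force"],s["moment"])
```

```text
17.9583 [0.5598 0.1334 0.13  ] 0.05347708758860853 [ 0.6587  0.1151 -1.7346] [-0.0013 -0.0365  0.0005]
```

View pics/6top.png

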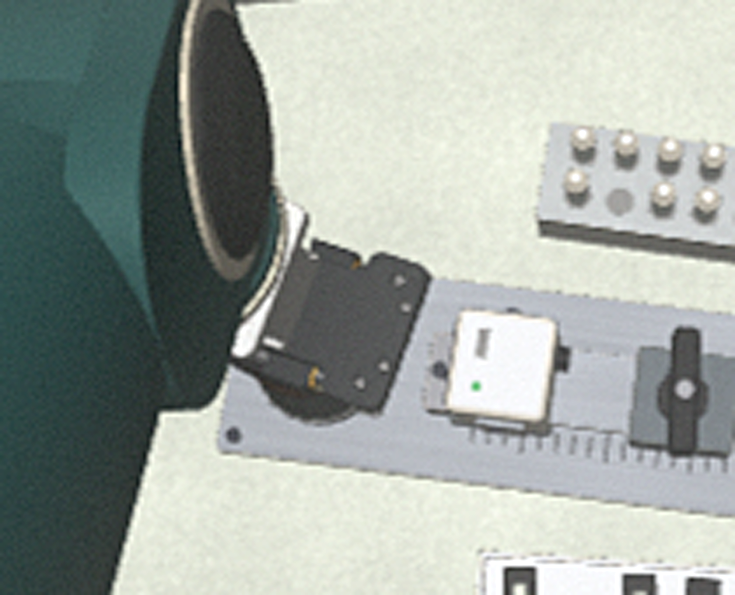

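View pics/6scene.png

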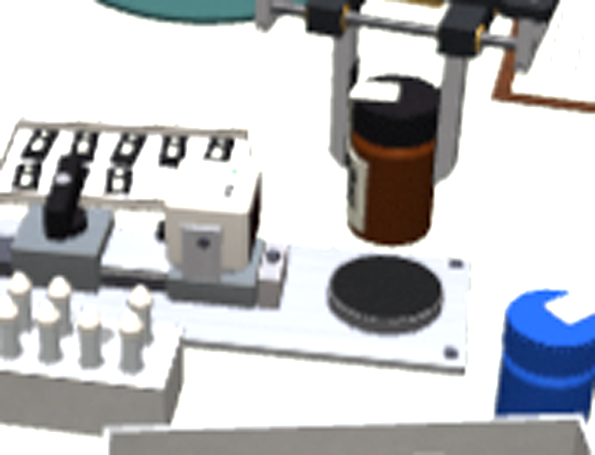

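The label, at scene crop (357,195), faces the reader head. The jar is centred over the platform, so I'll lower it.

Run:
```python
from h import *
np.set_printoptions(precision=4,suppress=True)
robot.move_linear([*PL,.090],velocity=.08)
print(robot.move_linear([*PL,.080],velocity=.02,threshold=4))
s=robot.get_state();print(s["time"],s["ee_pos"],s["opening"],s["force"])
robot.gripper_to(.09)
s=robot.get_state();print(s["time"],s["ee_pos"],s["opening"],s["force"])
robot.move_linear([*PL,.2],velocity=.12)
robot.move_ptp([.45,.42,.3],Rd(161.2))
for n,sl in(("top",(slice(215,290),slice(200,320))),("scene",(slice(200,300),slice(280,450)))):
    f=robot.grab_frame(n);cv2.imwrite(f"pics/7{n}full.png",f[:,:,::-1])
    cv2.imwrite(f"pics/7{n}.png",cv2.convertScaleAbs(cv2.resize(f[sl][:,:,::-1],None,fx=4.5 if n=="scene" else 6,fy=4.5 if n=="scene" else 6,interpolation=cv2.INTER_CUBIC),alpha=1.8 if n=="top" else 1.2))
print(robot.get_state()["time"])
```

```text
True
19.0 [0.5601 0.1334 0.0835] 0.05379460750725084 [0.9778 0.4596 3.1589]
19.7333 [0.5596 0.1333 0.0833] 0.08985643650111957 [-0.2295 -0.3514  0.7623]
22.1833
```

View pics/7top.png

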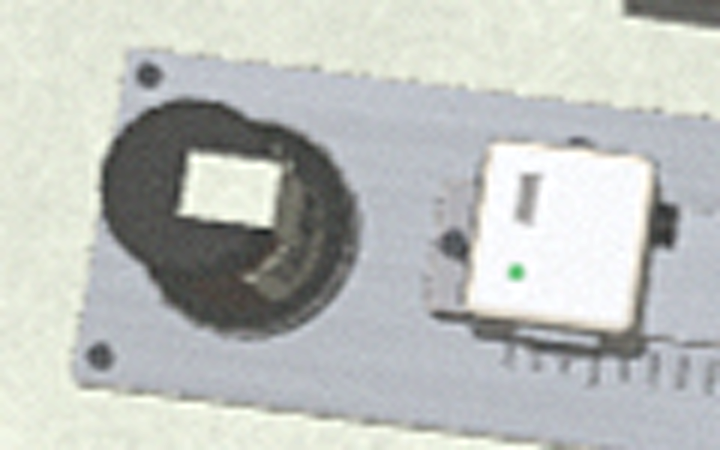

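View pics/7scene.png

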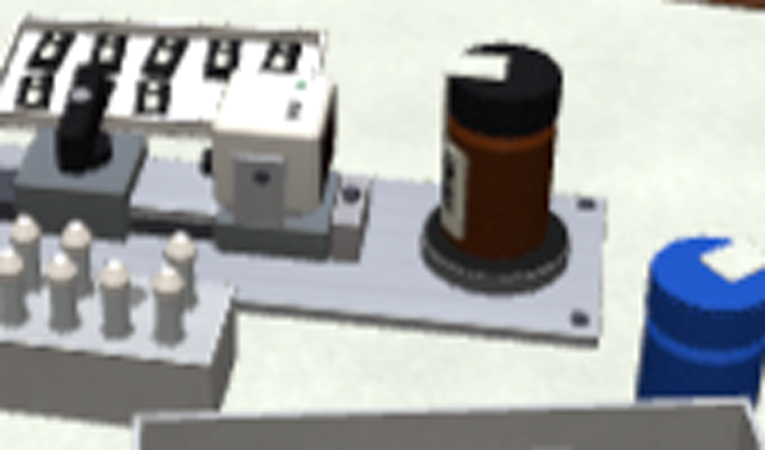

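View pics/7topfull.png

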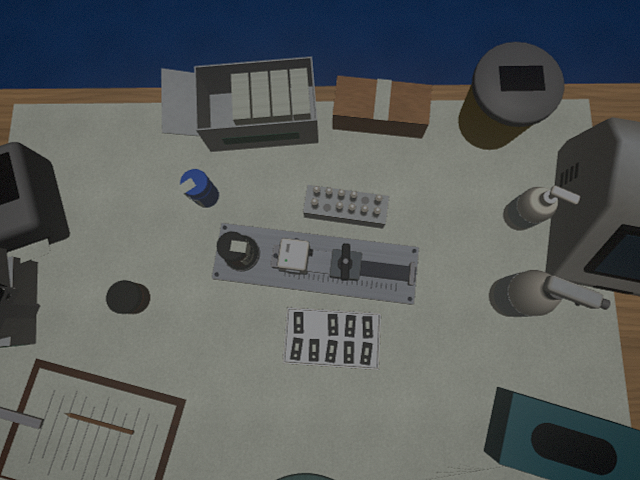

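The jar stands on the platform. I'll check its offset, label angle, the knob and the other objects numerically.

Run:
```python
from h import *
np.set_printoptions(precision=4,suppress=True)
un=lambda p:(np.array(p,float)+.5)/6-.5+np.array([200,215])
c=cast("top",un([[188,152],[181,215],[284,160],[275,229]]),.118)[:,:2]
m=(c[0]+c[1])/2; print("centre(strip end)",m,np.hypot(*(m-PL)))
for i,j in((0,2),(1,3)): d=c[j]-c[i]; print("label dir",np.degrees(np.arctan2(d[1],d[0])),"want",RY-180,np.linalg.norm(d))
# circle from left rim
from scipy.optimize import least_squares
w=cast("top",un([[103,185],[112,148],[140,113],[190,98],[112,225],[140,262]]),.118)[:,:2]
r=least_squares(lambda p:np.hypot(*(w-p).T)-.027,m); print("rim centre",r.x,np.hypot(*(r.x-PL)),r.fun)
a=cv2.imread("pics/top0.png");b=cv2.imread("pics/7topfull.png")
# shift of the others
for n,(x,y,w_,h) in dict(squat=(100,275,55,45),rack=(298,178,100,52),tray=(280,305,105,65),pump=(500,180,85,52),spray=(485,265,130,55)).items():
    A=cv2.cvtColor(a[y:y+h,x:x+w_],6).astype(np.float32);B=cv2.cvtColor(b[y:y+h,x:x+w_],6).astype(np.float32)
    print(n,cv2.phaseCorrelate(A,B))
k=cv2.convertScaleAbs(cv2.resize(b[230:295,270:420],None,fx=5,fy=5,interpolation=cv2.INTER_CUBIC),alpha=1.8)
o=cv2.imread("pics/t4k.png"); print("knob/carriage vs t4k",cv2.phaseCorrelate(cv2.cvtColor(o,6).astype(np.float32),cv2.cvtColor(k,6).astype(np.float32)),np.abs(o.astype(int)-k).mean())
s=robot.get_state();print(s["force"],s["time"],s["ee_pos"])
```

```text
centre(strip end) [0.5574 0.1335] 0.00236919376528564
label dir -94.96595568104881 want -97.3 0.02989333203146895
label dir -98.63159782226036 want -97.3 0.029425758344387366
rim centre [0.5572 0.132 ] 0.0028806367828439175 [-0.0004 -0.0001  0.0007  0.0001 -0.0005  0.001 ]
squat ((-0.0001625426492850579, 0.5608879911397331), 0.9223321363661025)
rack ((0.06477693450425903, 0.03068852316291526), 0.9580246810559874)
tray ((0.0037802057078692997, -0.0031357980028730026), 0.9995368600136949)
pump ((0.03794441322793318, 0.020121722066480885), 0.9802697954845035)
spray ((0.5642952549158622, 0.030038029901568564), 0.9881556696361966)
knob/carriage vs t4k ((0.0008619490551495801, 0.024520568156049194), 0.6896948876274956) 5.592303589743589
[ 0.175  -0.3795 -0.4294] 22.1833 [0.4509 0.4185 0.2997]
```

```bash
python3 -c "
from rig import robot
robot.sign_off()"
```

```text
the job is handed in; nothing more can be done
```

The job is done and handed in at about 22 s on the robot's clock. I slid the carriage to its stop by the knob bar and clamped it. Then I stood the tall amber jar on the round platform with its label facing the window, and let go of everything.

What the last checks showed:

| Check | Measured | Needed |
|---|---|---|
| Knob axis to platform centre, carriage at stop | 214.5 mm (215 expected) | carriage within 4 mm of its stop |
| Clamp knob turn, after release | about 1.49 rad | 1.15 rad or more |
| Jar axis to platform centre | 2–3 mm | within 12 mm |
| Label direction off straight at the window | about 2° | within 14° |

- **Jar:** it looked upright in both cameras.
- **Other objects:** most image shifts were below 0.1 pixel. The squat jar and the spray bottle read about 0.6 pixel, roughly 1 mm. I took that as noise, since the arm went nowhere near the spray bottle and the top view showed no visible change.
- **Oddity:** the fingers stopped about 28 mm apart on the knob, not at the bar's 16 mm. I think they closed on its round hub; the knob still turned fully.

No check failed.

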